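# Set the prop leg of the tray stand and put the case tray on it

### The job

Push the yellow prop leg of the tray stand out until it meets its rubber stop and lean on its black pad with the fingers at about 10 N for a second, never over 18 N. Then lift the aluminium tray by its handle, denture and all, and stand it level and centred on the stand, back edge on the grey ledge, front on the leg. Do not disturb the plaster cast, the red-lidded jar or the steel cup beside the stand.

Things in the scene. Friction and masses are not known exactly. Their poses are not given: they have to be found in the camera images.
- stand: Grey tray stand fixed to the bench, on a dark base plate 10 mm thick (x -10 to 65, y -75 to 75 mm). Origin on the prop leg's vertical hinge axis at bench level; +x points back, from hinge to ledge. The ledge (140 mm along y, x 10 to 34 mm, top at z = 90 mm) sits on a post; behind it a fence (x 34 to 40 mm) rises to z = 102 mm.
- tray_place (a point): Where the middle of the tray's underside belongs, on the stand: (-43, 0, 90) mm in the stand's frame; the tray's x axis then lies along the stand's x axis, either way round.
- prop_leg: Yellow upright plate, 12 mm thick, z = 14 to 90 mm, hinged about the vertical line through its origin (at bench level); its +x runs from the hinge to its free end at 128 mm. Folded it points along the stand's +y, 58 mm past the ledge's end; it starts 0 to 0.65 rad ajar. It swings out anticlockwise seen from above, to about the stand's -x, and stays where it is left.
- push_pad (a point): Centre of the 22 mm black pad on the face to push (the leg's own -y face), 105 mm from the hinge, 68 mm up. Pushed here, toward the leg's own +y, the hinge drags with about 2.4 N; at the stop the rubber gives about 1 mm per 10 N. (The other face has a like pad.)
- stop_bush (a joint): Give of the black rubber stop pin (12 mm thick, 29 mm high, 42 mm from the hinge, low on the stand's front) that ends the leg's swing: rad about the hinge, 0 unloaded, about 0.0095 with 10 N on the pad at the stop, at most 0.003 while the leg still swings freely. The stop comes at 90 degrees to the ledge, give or take 0.12 rad from one start to the next: it must be felt.
- tray: Aluminium tray, 150 mm along its x, 120 mm along its y, rim 14 mm high, 0.25 kg. Origin at the centre of its underside, z up. Its handle is a bar along its x, 58 mm above its underside.
- tray_grip (a point): Middle of the black grip (70 mm along the tray's x, 12 mm wide, 12 mm high) of the tray's handle; the fingers close along the tray's y. 52 mm lie free below its centre, save for the denture.
- denture: Pink denture, 50x62x19 mm, loose in the tray beneath the handle; origin at the centre of its underside.
- cast_white: White plaster cast, 66x70x47 mm, loose, behind the stand; origin at the centre of its underside.
- jar_red: White jar with red lid, 40 mm across, 57 mm high, loose, behind the stand; origin at the centre of its underside.
- steel_cup: Steel cup, 60 mm across, 46 mm high, loose, beside the stand on the side away from the folded leg; origin at the centre of its underside.
There are look-alikes about, which are no part of the job. Several things look just like the denture: the one meant starts farthest to the robot's right.

How it is judged:
By the outcome, as a careful person would: the job done as asked, in the order asked, and still so for the second after the job is handed in, with the robot touching nothing.
It also fails if it takes over 72 s, if anything falls off the work surface, if the arm or the gripper's body presses on something with over 40 N, if the wrist force passes 120 N, or if a joint passes its speed limit or range.

### The arm

A 7-joint arm with a two-finger parallel gripper is mounted at the origin on a cart in front of the work surface, level with it; the furniture and walls round the work are solid. World frame = base frame: x ahead of the robot, y to its left, z up, the work surface at z = 0. Lengths are in mm, angles in rad, forces in N, time in s.
With the tool pointing down it reaches from about 400 to 875 mm from the base axis. Payload 4.4 kg.
Tool frame: the origin (TCP) lies at the very end of the fingers, on their centre line; the grasp point (between the pads) lies 19 mm behind it (r.tcp_to_grasp is the distance from the TCP to the grasp point, in mm); z points along the fingers, y is the line along which they close (so a half turn about z gives the same grasp; the last joint's range is limited). The gripper opens to 85 mm and grips with 20 to 120 N. Pads are 22 mm wide; open, the fingers measure 114 mm over their backs; the gripper's body (76 mm by 85 mm) begins 54 mm behind the grasp point. The pads swing forward as they close: fully open they stand 13 mm farther back than shut.
Start: joints at [1.125, 0.628, 0.038, 1.517, -0.027, 0.996, -0.02], TCP at [241.006, -603.684, 231.313] pointing down, gripper open.
Joint ranges: [-3.06, 3.06], [-0.37, 2.12], [-1.25, 1.32], [0.18, 2.47], [-1.1, 4.24], [0.23, 1.98], [-2.94, 2.94]. Speed limits (rad/s): [2.57, 2.57, 3.14, 3.14, 3.14, 3.14, 3.14].

### API

Orientations are given as a unit quaternion [x, y, z, w].
In Python, from plant import r gives the robot as it stands. The module is installed in compiled form; this text tells all that it offers. Calls block until the motion is done:
- r.move_ptp(position, orientation): joint-space move of the TCP to a pose.
- r.move_l(position, attitude=None, vel=150, threshold=None): straight line of the TCP; attitude=None keeps the orientation; vel is the mean speed in mm/s. With threshold (N) it stops when the force on the tool has changed by that much, and returns True; else False.
- r.move_joints(angles): joint-space move.
- r.open() and r.gripper_close(effort=None): open the fingers fully, or close them until they stop; effort is the grip in N (None keeps the last).
- r.dwell(seconds).
- r.inverse_kinematics(position, orientation): joint angles nearest the present ones, or None.
- r.grab_frame(name): name is "side" or "top" or "wrist"; returns the picture (400x640x3 uint8, red, green, blue); there is no depth.
- r.camera_params(name): a dict with "fx", "fy", "cx", "cy" (pixels), "origin" and "rotation" of the camera in the world; the wrist camera has in their place "hand_eye" (4x4, takes a point from camera to tool coordinates, whose origin is the TCP and whose axes are the flange's). Camera axes: x right, y up, looking along -z (the intrinsics and any distortion apply to the point x, -y, -z); pixel columns grow to the right and rows downward; lengths in mm; the calibration is good to about 2 mm. The wrist camera is an equidistant fisheye: a pixel r from the principal point sees the ray r / f radians off the axis. A picture is of the moment at which its call begins: read the wrist's pose just before it. camera_params takes no time and is no camera call.
A pose or a line that the arm cannot do raises r.PlanningError and nothing moves.
- r.close_job(): hands the job in; it is judged then, once.
Readings, each from a call of its own:
- r.read_t(): time.
- r.read_joint_positions(): joint angles.
- r.read_joint_velocities(): joint speeds.
- r.read_effort(): joint torques, N m.
- r.read_tcp_pos(): TCP position.
- r.read_eef_rot(): TCP orientation.
- r.read_wrist_force(): force on the tool from outside, world axes, zero at the start.
- r.read_wrist_torque(): the same for the moment, N m.
- r.read_width(): finger opening in mm.
- r.read_grip_force(): force on a finger pad.
Only numpy, scipy, OpenCV 4.12 (cv2) and the standard library are available. Lean on these libraries where they do the work, as an engineer would, in place of code of your own. Each camera call takes 0.05 s, during which the arm holds its last target. There are 200 camera calls.

## Working session

There is one attempt and no reset: what is moved stays moved. The work goes in short steps, each a Python script; the robot and the scene stay as the last script left them, time stands still between calls to the robot, and variables do not carry over. Pictures are saved under pics/ and viewed, at most 12 in all, crops included, and the job is handed in when it is done.

```bash
mkdir -p pics; python3 - <<'E'
from plant import r
import cv2,numpy as np
ims=[]
for n in("top","side"):
    im=r.grab_frame(n);cv2.imwrite(f"pics/{n}0.png",im[:,:,::-1]);ims.append(im)
    print(n,r.camera_params(n))
print(r.camera_params("wrist"),r.read_t(),r.read_eef_rot(),r.tcp_to_grasp)
E
```

```text
top {'fx': 380.64694854299205, 'fy': 380.64694854299205, 'cx': 319.1780483463806, 'cy': 195.5676910788577, 'origin': array([ 433.305469  ,  -73.83783116, 1163.26731794]), 'rotation': array([ 0.05850476, -0.05223082, -0.6956162 ,  0.71411991])}
side {'fx': 458.61855689142413, 'fy': 458.61855689142413, 'cx': 317.26206521366663, 'cy': 206.02878778961124, 'origin': array([ 664.83785864, 1116.37666073,  777.85192569]), 'rotation': array([0.00584917, 0.49423628, 0.86861928, 0.03459535])}
{'fx': 309.70691628693146, 'fy': 309.70691628693146, 'cx': 314.20414969496494, 'cy': 198.7129776934859, 'hand_eye': array([[ 4.39553519e-04,  9.66289521e-01,  2.57457507e-01,
         6.48847699e+01],
       [ 9.99999743e-01, -2.78849308e-04, -6.60708029e-04,
        -9.33692468e-02],
       [-5.66643398e-04,  2.57457731e-01, -9.66289395e-01,
        -1.42842789e+02],
       [ 0.00000000e+00,  0.00000000e+00,  0.00000000e+00,
         1.00000000e+00]])} 0.1 [ 9.82018272e-01  1.88784085e-01 -1.48605290e-04 -8.12773776e-04] 18.700000000000003
```

View pics/top0.png

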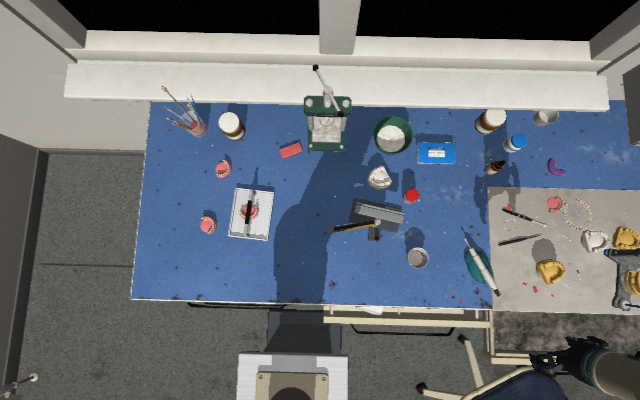

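View pics/side0.png

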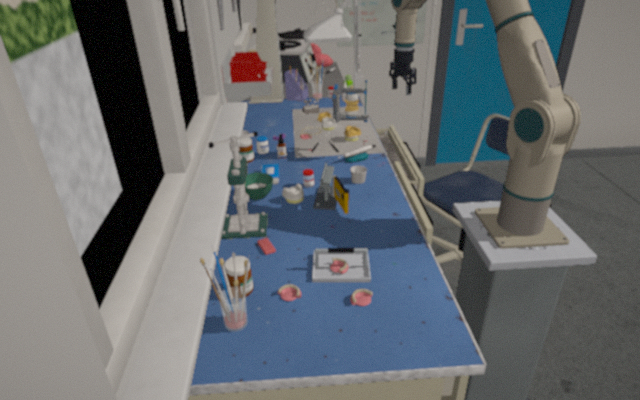

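Top view: the tray is at px (250,213) with a dark handle and the denture inside. The stand's ledge is at (377,212) and the yellow leg runs from (378,222) to (333,230), folded to the left. The stop is at (374,236), the cup at (418,257), the jar at (411,195) and the cast at (378,177). The side view agrees.

```bash
cat > h.py <<'E'
import numpy as np,cv2
from scipy.spatial.transform import Rotation as R
from plant import r
def ray(name,px,pose=None):
    p=r.camera_params(name);px=np.atleast_2d(np.float64(px))
    a=(px-[p['cx'],p['cy']])/[p['fx'],p['fy']]
    if name=='wrist':
        th=np.linalg.norm(a,axis=1,keepdims=True);s=np.sinc(th/np.pi)
        d=np.c_[a[:,:1]*s,-a[:,1:]*s,-np.cos(th)]
        T=p['hand_eye'];pos,q=pose;W=R.from_quat(q)
        return W.apply(T[:3,3])+pos, W.apply(d@T[:3,:3].T)
    d=np.c_[a[:,0],-a[:,1],-np.ones(len(a))]
    return np.array(p['origin']),R.from_quat(p['rotation']).apply(d)
def cast(name,px,z,pose=None):
    o,d=ray(name,px,pose);return o+d*((z-o[2])/d[:,2:])
def proj(name,P,pose=None):
    p=r.camera_params(name);P=np.atleast_2d(P)
    if name=='wrist':
        T=p['hand_eye'];pos,q=pose;c=(R.from_quat(q).inv().apply(P-pos)-T[:3,3])@T[:3,:3]
        v=np.c_[c[:,0],-c[:,1]];n=np.linalg.norm(v,axis=1,keepdims=True);a=v/n*np.arctan2(n[:,0],-c[:,2])[:,None]
    else:
        c=R.from_quat(p['rotation']).inv().apply(P-np.array(p['origin']));a=np.c_[c[:,0],-c[:,1]]/-c[:,2:]
    return a*[p['fx'],p['fy']]+[p['cx'],p['cy']]
def quat(yaw):  # tool down, tool x axis at world yaw
    return (R.from_euler('z',yaw)*R.from_quat([1,0,0,0])).as_quat()
def wshot(fn):
    pose=(np.array(r.read_tcp_pos()),np.array(r.read_eef_rot()));im=r.grab_frame('wrist')
    cv2.imwrite(f'pics/{fn}.png',im[:,:,::-1]);np.savez(f'pics/{fn}.npz',im=im,p=pose[0],q=pose[1]);return im,pose
E
python3 - <<'E'
from h import *
im=cv2.imread('pics/top0.png')
for n,px,z in[('tray',(250,213),0),('ledge',(377,212),90),('legtip',(333,230),90),('leg root',(380,221),90),('stop',(374,236),30),('cup',(418,257),46),('jar',(411,195),57),('cast',(378,177),40),('handle',(250,206),58)]:
    print(n,cast('top',px,z).round(0))
a=cv2.resize(im[150:290,190:440],None,fx=3.2,fy=3.2,interpolation=cv2.INTER_CUBIC);cv2.imwrite('pics/c.png',a)
E
```

```text
tray [[557. 150.   0.]]
ledge [[ 560. -227.   90.]]
legtip [[ 506. -104.   90.]]
leg root [[ 535. -236.   90.]]
stop [[ 495. -227.   30.]]
cup [[ 437. -352.   46.]]
jar [[ 617. -331.   57.]]
cast [[ 672. -237.   40.]]
handle [[572. 140.  58.]]
```

View pics/c.png

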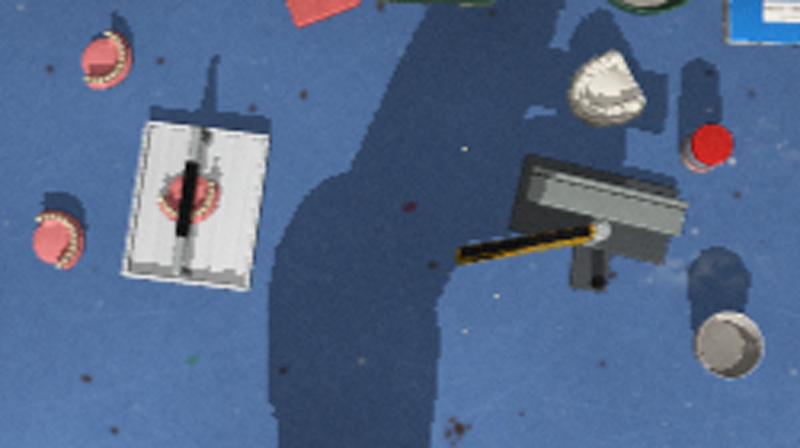

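```bash
python3 - <<'E'
from h import *
for p,y in[((520,-180,270),0),((520,-180,270),.4),((400,-220,60),1.3),((540,-120,60),.2),((570,140,120),-.1),((570,140,120),3.04),((500,-225,200),-.2)]:
    print(p,y,np.round(r.inverse_kinematics(p,quat(y)),2) if r.inverse_kinematics(p,quat(y)) is not None else None)
r.move_ptp((540,-190,270),quat(0.2))
im,p=wshot('w1');print(r.read_t(),p,r.read_wrist_force())
E
```

```text
(520, -180, 270) 0 [ 0.23  0.44  0.08  1.75 -0.04  0.95 -1.25]
(520, -180, 270) 0.4 [ 0.31  0.44 -0.04  1.75  0.02  0.95 -0.91]
(400, -220, 60) 1.3 [ 0.51  0.67 -0.11  2.18  0.22  0.3  -0.05]
(540, -120, 60) 0.2 [ 0.13  0.74  0.06  1.93 -0.09  0.48 -1.12]
(570, 140, 120) -0.1 [-0.38  0.68  0.14  1.8  -0.14  0.66 -1.83]
(570, 140, 120) 3.04 [ 0.1   0.76 -0.64  1.79  0.61  0.8   0.63]
(500, -225, 200) -0.2 [ 0.26  0.53  0.17  1.84 -0.12  0.78 -1.28]
2.0083 (array([ 539.51735511, -191.52274717,  269.92748253]), array([ 9.95108603e-01,  9.87860082e-02, -2.09059691e-04,  3.85140496e-04])) [ 0.07043512 -0.20028691  0.62946791]
```

View pics/w1.png

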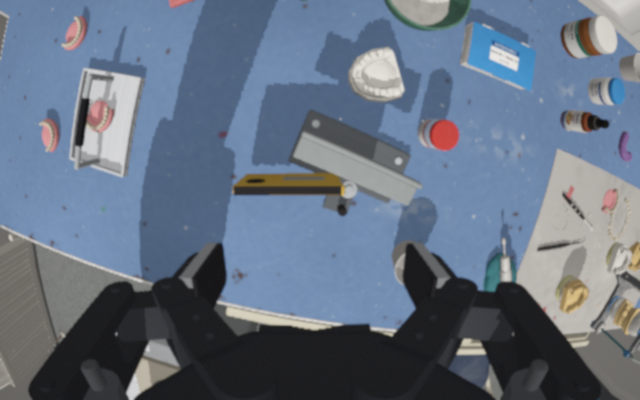

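The wrist view shows the stand clearly: the ledge's corners are near (305,137), (421,183), (408,205) and (291,160). The leg's top is at about (236,190) to (345,188), with the black pad on its front edge. I'll zoom in to read the corners.

```bash
python3 - <<'E'
import cv2
im=cv2.imread('pics/w1.png')
cv2.imwrite('pics/c1.png',cv2.resize(im[98:220,226:428],None,fx=3.9,fy=3.9,interpolation=cv2.INTER_CUBIC))
E
```

```text
(no output)
```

View pics/c1.png

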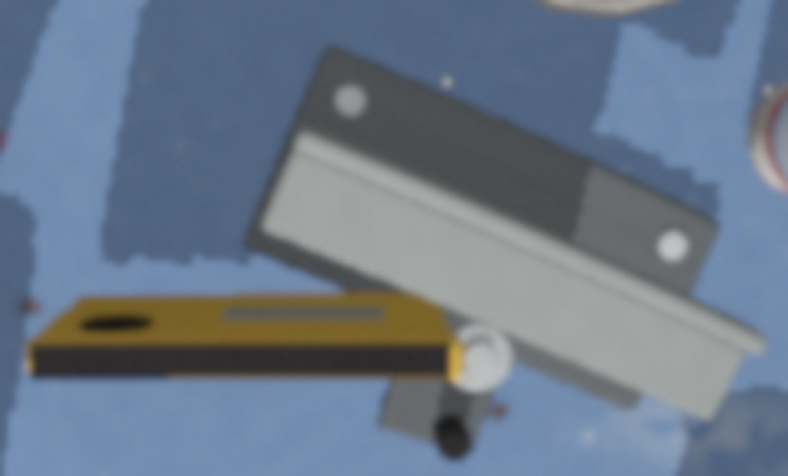

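```bash
python3 - <<'E'
from h import *
d=np.load('pics/w1.npz');p=(d['p'],d['q'])
f=lambda px,z:cast('wrist',np.array(px)/3.9+[225.6,97.6],z,p)[:,:]
W=np.r_[f([(263,232),(708,417)],90),f([(305,132),(765,350)],102)]
S=np.array([[10,70],[10,-70],[40,70],[40,-70.]])
print(W.round(1),np.linalg.norm(W[0]-W[1]),np.linalg.norm(W[2]-W[3]))
def fit(S,W):
    c=S.mean(0),W.mean(0);H=(S-c[0]).T@(W-c[1]);a=np.arctan2(H[0,1]-H[1,0],H[0,0]+H[1,1])
    M=np.array([[np.cos(a),-np.sin(a)],[np.sin(a),np.cos(a)]]);return a,c[1]-M@c[0],M
a,t,M=fit(S,W[:,:2]);print('stand',a,t,(W[:,:2]-(S@M.T+t)).round(1))
print('base plate',((f([(328,45),(717,222),(248,243)],10)[:,:2]-t)@M).round(1),'expect 65,75 / 65,-75 / -10,75')
L=f([(32,345),(448,345),(33,377),(448,377)],90)[:,:2];print('leg in stand',((L-t)@M).round(1))
print('hinge cap',((f([(482,357)],90)[:,:2]-t)@M).round(1))
v=L[0]-L[1]+L[2]-L[3];print('leg yaw',np.arctan2(v[1],v[0]),'ajar',np.arctan2(v[1],v[0])-a-np.pi/2)
print('pad',((f([(116,323)],68)[:,:2]-t)@M).round(1))
E
```

```text
[[ 558.7 -165.3   90. ]
 [ 532.7 -299.2   90. ]
 [ 587.9 -171.5  102. ]
 [ 557.  -305.9  102. ]] 136.42638496732522 137.9420488759332
stand -0.2104711725958447 [ 534.62914395 -230.24098902] [[-0.3 -1.4]
 [ 2.9  1.6]
 [-0.4 -1.3]
 [-2.1  1.2]]
base plate [[ 64.7  74.2]
 [ 65.3 -71.6]
 [ -6.9  72.7]] expect 65,75 / 65,-75 / -10,75
leg in stand [[-44.4 116.4]
 [  1.4  10. ]
 [-53.  113. ]
 [ -6.9   6.2]]
hinge cap [[ 2.1 -0.1]]
leg yaw 1.7671657561367795 ajar 0.40684060193772753
pad [[-34.9  98.6]]
```

```bash
cat >> h.py <<'E'
H=np.array([534.6,-230.2]);SY=-0.2105
def push_pose(th,gap,rad=105,z=60):  # th = leg world yaw
    u=np.array([np.cos(th),np.sin(th)]);n=np.array([-u[1],u[0]])
    return np.r_[H+rad*u-(17+gap)*n,z],quat(th-np.pi/2),n
def fpush(n,k=5):
    f=-np.mean([np.array(r.read_wrist_force())[:2]@n for _ in range(k)]);return f
E
python3 - <<'E'
from h import *
th=1.767
r.gripper_close(40)
p,q,n=push_pose(th,16,z=130);r.move_ptp(p,q)
p,q,n=push_pose(th,16);r.move_l(p,q,vel=120)
f0=fpush(n);print('t',r.read_t(),'F0',np.round(r.read_wrist_force(),2))
p,q,n=push_pose(th,-8);hit=r.move_l(p,q,vel=25,threshold=1.5)
d=(push_pose(th,0)[0][:2]-r.read_tcp_pos()[:2])@n
print('hit',hit,'gap',d,np.round(r.read_wrist_force(),2),'t',r.read_t(),r.read_tcp_pos())
E
```

```text
t 4.1833 F0 [0.35 0.01 0.37]
hit True gap -0.7124122511066265 [0.06 0.21 0.14] t 4.8583 [ 530.08040016 -123.91241312   59.90539351]
```

```bash
python3 - <<'E'
from h import *
S90=SY+np.pi   # leg world yaw at nominal 90 deg
hit=False
for th in np.linspace(1.767,S90-0.16,6)[1:]:
    p,q,n=push_pose(th,-1);hit=r.move_l(p,q,vel=60,threshold=7)
    print(round(th-S90,3),hit,round(fpush(n),2),np.round(r.read_wrist_force(),1),round(r.read_t(),2))
    if hit:break
wshot('w2')
E
```

```text
-0.963 False 0.0 [ 0.1 -0.2 -0.3] 5.37
-0.762 False -0.22 [-0.1 -0.2  0.9] 5.88
-0.562 False -0.87 [-0.2 -1.1  0. ] 6.38
-0.361 False 0.17 [0.2 0.1 0.3] 6.89
-0.16 False 0.11 [ 0.1  0.1 -0.3] 7.4
```

```bash
python3 - <<'E'
from h import *
S90=SY+np.pi
for th in np.arange(-0.13,0.2,0.03)+S90:
    p,q,n=push_pose(th,-1);hit=r.move_l(p,q,vel=12,threshold=5)
    f=fpush(n);print(round(th-S90,3),hit,round(f,2),np.round(r.read_wrist_force(),1),round(r.read_t(),2))
    if hit or f>4:break
print(r.read_tcp_pos(),np.round(R.from_quat(r.read_eef_rot()).as_euler('xyz'),3))
wshot('w3')
E
```

```text
-0.13 False 2.48 [1.  2.3 1.2] 7.87
-0.1 False 1.4 [0.4 1.3 1. ] 8.28
-0.07 False 1.29 [-0.5  1.5 -0.6] 8.7
-0.04 False 1.77 [ 0.6  1.7 -0.3] 9.12
-0.01 False 1.69 [-0.5  1.8  0.5] 9.53
0.02 False 1.36 [ 0.3  1.3 -0.5] 9.95
0.05 False 2.15 [-0.1  2.2  0.3] 10.37
0.08 False 0.75 [-0.3  0.8 -0.8] 10.78
0.11 True 2.07 [0.3 2.  1.5] 11.11
[ 431.89370329 -201.67365337   59.77576078] [ 3.142e+00 -3.000e-03  1.473e+00]
```

View pics/w3.png

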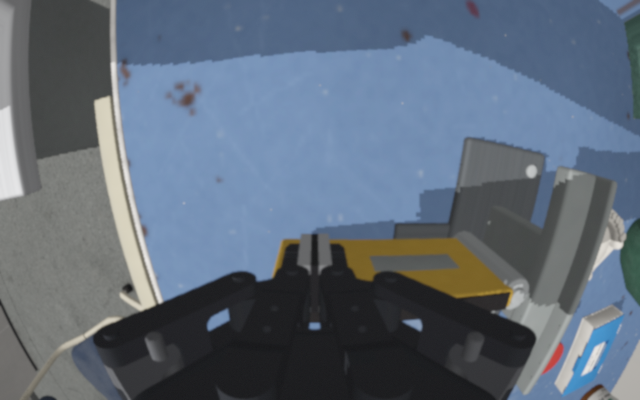

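The fingers are on the leg near its free end, and the line stopped on contact at about +0.1 rad. I'll press in small steps from here.

```bash
python3 - <<'E'
from h import *
S90=SY+np.pi;n=push_pose(S90+0.10,0)[2]
p=np.array(r.read_tcp_pos());p[2]=60;q=r.read_eef_rot();a0=p.copy()
f=0
for i in range(40):
    step=0.5 if f<4 else min(0.3,max(0.1,(10-f)*0.05))
    p[:2]+=step*n;hit=r.move_l(p,vel=8,threshold=7);r.dwell(0.05)
    f=fpush(n,10);print(i,hit,round((p-a0)[:2]@n,2),round((np.array(r.read_tcp_pos())-a0)[:2]@n,2),round(f,2),round(r.read_t(),2))
    if f>9.3:break
if f>9:
    for _ in range(6):
        r.dwell(0.2);f=fpush(n,10);print(round(f,2),end=' ')
        e=10-f
        if abs(e)>1.2: p[:2]+=e*0.06*n;r.move_l(p,vel=8)
print(r.read_t(),r.read_tcp_pos())
E
```

```text
0 False 0.5 0.23 3.68 11.47
1 False 1.0 0.52 5.38 11.78
2 False 1.23 0.59 5.51 12.07
3 False 1.46 0.64 5.71 12.38
4 False 1.67 0.73 6.51 12.68
5 False 1.84 0.76 7.46 12.97
6 False 1.97 0.79 6.71 13.28
7 False 2.14 0.85 6.65 13.57
8 False 2.3 0.92 7.41 13.88
9 False 2.43 0.94 7.63 14.18
10 False 2.55 1.0 6.85 14.47
11 False 2.71 1.04 8.15 14.78
12 False 2.81 1.07 7.17 15.07
13 False 2.95 1.11 8.51 15.38
14 False 3.05 1.14 8.75 15.68
15 False 3.15 1.2 9.2 15.97
16 False 3.25 1.17 8.72 16.27
17 False 3.35 1.2 8.65 16.57
18 False 3.45 1.25 8.86 16.88
19 False 3.55 1.3 8.93 17.18
20 False 3.65 1.32 9.19 17.48
21 False 3.75 1.34 9.39 17.77
8.41 9.57 9.89 9.44 9.98 9.36 19.225 [ 431.72570179 -203.07136314   59.90937371]
```

```bash
python3 - <<'E'
from h import *
S90=SY+np.pi;n=push_pose(S90+0.107,0)[2]
p=np.array(r.read_tcp_pos());
# commanded target was ~2.45 mm ahead of actual; nudge a little further
p[:2]+=2.75*n;r.move_l(p,vel=15,threshold=5)
for _ in range(6): r.dwell(0.18);print(round(fpush(n,10),2),end=' ')
p[:2]-=25*n;r.move_l(p,vel=60);p[2]=200;r.move_l(p,vel=200)
r.open()
r.move_ptp((560,60,310),quat(-0.1));im,P=wshot('w4');print(r.read_t(),P)
E
```

```text
10.7 10.26 11.33 10.49 10.43 10.89 24.3917 (array([559.72432987,  59.07588279, 309.6423663 ]), array([ 9.98739322e-01, -5.01944898e-02, -3.83334157e-04,  3.65807764e-04]))
```

View pics/w4.png

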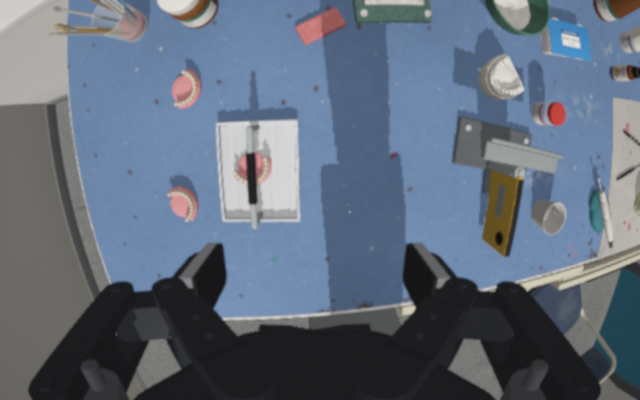

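The leg is out, running from (505,172) to (500,250). The tray's rim corners are at about (217,121), (297,120), (301,219) and (222,221), and the black grip spans (252,153) to (253,204).

```bash
cat >t.py <<'E'
from h import *
def tray(fn,roi,zg=64):
    d=np.load(f'pics/{fn}.npz');P=(d['p'],d['q']);im=d['im'];x0,y0,x1,y1=roi
    m=(im.max(2)<50).astype('u1');k=np.zeros_like(m);k[y0:y1,x0:x1]=m[y0:y1,x0:x1]
    n,l,s,c=cv2.connectedComponentsWithStats(k);i=1+np.argmax(s[1:,4])
    ys,xs=np.where(l==i);W=cast('wrist',np.c_[xs,ys],zg,P)[:,:2]
    (cx,cy),(w,h),a=cv2.minAreaRect(W.astype(np.float32));ax=np.linalg.svd(W-W.mean(0),full_matrices=0)[2][0];ax*=np.sign(ax[0])
    return s[i],np.array([cx,cy]),(w,h),np.arctan2(ax[1],ax[0]),P
E
python3 - <<'E'
from t import *
s,c,wh,yaw,P=tray('w4',(235,140,270,215));print('grip',s,c,wh,yaw)
C=cast('wrist',[(217,121),(297,120),(301,220),(222,221)],14,P)[:,:2];print(C.round(1),'centre',C.mean(0))
print('axis',[np.arctan2(*(C[a]-C[b])[::-1]) for a,b in((0,3),(1,2))],[np.linalg.norm(C[a]-C[b]) for a,b in((0,3),(1,2),(0,1),(3,2))])
L=cast('wrist',[(493,170),(524,173)],90,P)[:,:2];print(L)
E
```

```text
grip [248 154   8  49 303] [556.39263916 140.92552185] (8.850944519042969, 63.472660064697266) -0.09232766049444825
[[637.7 192.1]
 [623.9  76.4]
 [477.   86.8]
 [486.7 208.9]] centre [556.33781301 141.08038476]
axis [np.float64(-0.11087454717223512), np.float64(-0.0703391043491907)] [np.float64(151.94521826084855), np.float64(147.22721234899055), np.float64(116.50774632974687), np.float64(122.53336828941063)]
[[ 543.62702105 -179.51232214]
 [ 535.7521234  -235.46714716]]
```

```bash
python3 - <<'E'
from h import *
f=lambda px,z:cast('top',np.array(px)/3.2+[189.65,149.65],z)[:,:2]
W=np.r_[f([(533,165),(688,206)],102),f([(525,199),(682,237)],90)];print(W.round(1))
S=np.array([[40,70],[40,-70],[10,70],[10,-70.]]);M=R.from_euler('z',SY).as_matrix()[:2,:2]
print('H est',(W-S@M.T).round(1),(W-S@M.T).mean(0))
c,yaw=(556.4,141.0),-0.091
r.move_ptp((*c,120),quat(yaw));r.move_l((*c,40),vel=120);print('desc',np.round(r.read_wrist_force(),1))
r.gripper_close(70);print(r.read_width(),r.read_grip_force(),r.read_tcp_pos(),np.round(r.read_wrist_force(),1))
p=np.array(r.read_tcp_pos());p[2]+=15;r.move_l(p,vel=30);print(np.round(r.read_wrist_force(),1),np.round(r.read_wrist_torque(),2))
p[2]=175;r.move_l(p,vel=90)
wshot('w5');cv2.imwrite('pics/side5.png',r.grab_frame('side')[:,:,::-1]);print(r.read_t(),r.read_width(),r.read_tcp_pos())
E
python3 -c "
import cv2,numpy as np
a=cv2.imread('pics/w5.png');b=cv2.imread('pics/side5.png')
b=cv2.resize(b[150:310,250:430],(360,320))
c=np.zeros((400,800,3),'u1');c[:, :440]=a[:,100:540];c[:320,440:]=b;cv2.imwrite('pics/v5.png',c)"
```

```text
[[ 587.5 -166.8]
 [ 554.8 -302.5]
 [ 558.7 -161.1]
 [ 528.6 -299.6]]
H est [[ 533.8 -226.9]
 [ 530.3 -225.7]
 [ 534.3 -227.4]
 [ 533.5 -229.1]] [ 532.95409188 -227.2710461 ]
desc [-0.4 -0.1  0.9]
10.623219650849359 68.78137350082397 [556.67313898 141.21664881  40.37848124] [-0.3  0.   3.5]
[ 0.1 -0.6 -3.1] [-0.05  0.04  0.03]
28.9583 10.43193595270473 [556.30430507 141.13291629 174.38855504]
```

View pics/v5.png

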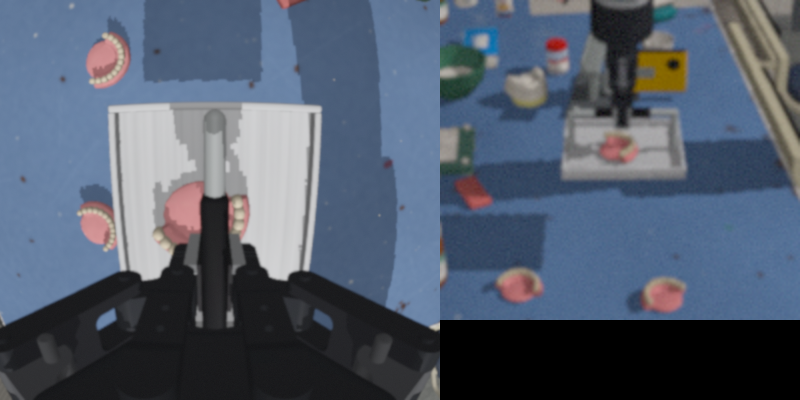

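The tray is held and level, with the denture inside under the handle. The back rim corners are at wrist px (210,105) and (421,108). Next I'll hover over the stand and compare the rim with the fence in one picture.

```bash
cat >>h.py <<'E'
H=np.array([533.7,-229.2]);SY=-0.215
def place(dx,dy,z,yawoff=0):
    M=R.from_euler('z',SY).as_matrix()[:2,:2];return np.r_[H+M@[-43+dx,dy],z]
E
python3 - <<'E'
from h import *
d=np.load('pics/w5.npz');P=(d['p'],d['q']);C=cast('wrist',[(210,105),(421,108)],148,P)
print(((R.from_quat(P[1]).inv().apply(C-P[0]))).round(1),R.from_quat(P[1]).as_euler('xyz'))
r.move_l(place(-6,0,180),quat(SY),vel=130);r.move_l(place(-6,0,155),vel=60)
r.dwell(.3);im,P=wshot('w6');print(r.read_t(),P,r.read_wrist_force())
cv2.imwrite('pics/side6.png',r.grab_frame('side')[:,:,::-1])
a=cv2.resize(im[40:170,180:480,::-1],(800,347),interpolation=2);b=cv2.imread('pics/side6.png')[130:230,280:400];c=np.zeros((600,800,3),'u1');c[:347]=a;c[347:,:300]=cv2.resize(b,(300,253));cv2.imwrite('pics/v6.png',c)
E
```

```text
[[ 74.  -58.1  26.2]
 [ 72.5  59.9  26.3]] [ 3.14112219e+00  1.27135821e-03 -9.09251517e-02]
32.85 (array([ 485.99693282, -218.85208198,  155.28863272]), array([ 9.94223350e-01, -1.07330507e-01,  2.89326629e-04,  9.83065950e-05])) [-0.32259747 -0.28364071 -2.55664978]
```

View pics/v6.png

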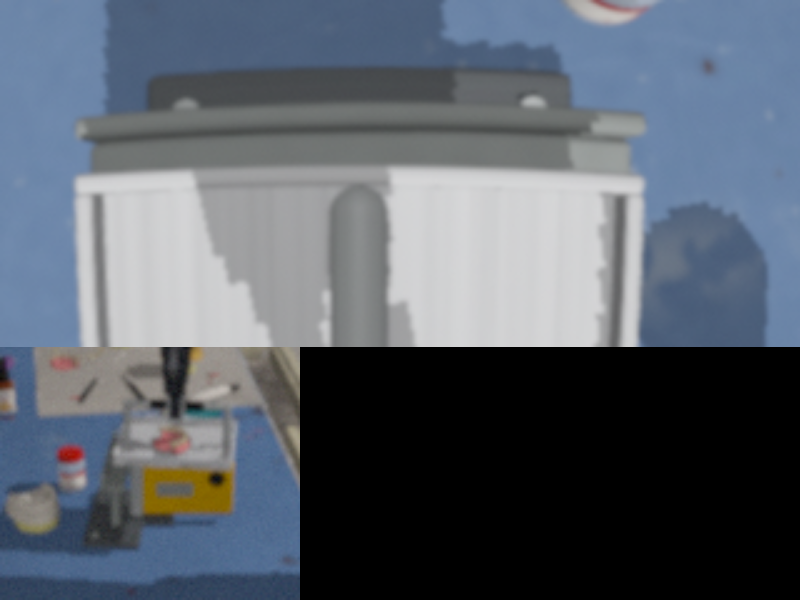

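The picture shows the tray's back rim from (76,178) to (643,181) in crop px, parallel to the fence top behind it. The fence's back edge runs (83,119) to (643,114) and its front edge (80,136) to (640,132). I'll compute the difference.

```bash
python3 - <<'E'
from h import *
d=np.load('pics/w6.npz');P=(d['p'],d['q'])
def g(px,z):
    C=cast('wrist',np.array(px)/2.6667+[179.7,39.7],z,P);C=R.from_quat(P[1]).inv().apply(C-P[0]);return C[:,:2].round(1).tolist()
print('rim',g([(76,178),(643,181)],128.9));print('fence back',g([(83,119),(643,114)],102));print('fence front',g([(80,136),(640,132)],102))
print('back mid',g([(300,107),(400,106)],102),'rim mid',g([(300,169),(450,169)],128.9),'front mid',g([(300,131),(400,131)],102))
E
```

```text
rim [[73.3, -59.3], [72.7, 59.8]]
fence back [[89.1, -66.7], [90.6, 69.1]]
fence front [[84.9, -67.5], [86.1, 68.4]]
back mid [[89.4, -13.7], [89.6, 9.7]] rim mid [[73.2, -11.8], [73.3, 18.6]] front mid [[83.6, -13.7], [83.6, 9.7]]
```

```bash
python3 - <<'E'
from h import *
q=quat(SY+0.008);D=(1.6,-0.6)
r.move_l(place(*D,155),q,vel=25);r.move_l(place(*D,135),vel=40)
f0=np.round(r.read_wrist_force(),1)
hit=r.move_l(place(*D,126),vel=8,threshold=4)
print(f0,hit,r.read_tcp_pos(),np.round(r.read_wrist_force(),1),np.round(r.read_wrist_torque(),2),r.read_t())
im,P=wshot('w7')
cv2.imwrite('pics/side7.png',r.grab_frame('side')[:,:,::-1])
a=cv2.resize(im[40:170,180:480,::-1],(800,347),interpolation=2);b=cv2.imread('pics/side7.png')[140:230,290:380];c=np.zeros((600,800,3),'u1');c[:347]=a;c[347:,:253]=cv2.resize(b,(253,253));cv2.imwrite('pics/v7.png',c)
E
```

```text
[ 0.2 -0.  -2.2] True [ 492.97301007 -220.93372552  130.15285709] [0.3 0.2 6.5] [ 0.03 -0.02 -0.04] 34.6917
```

View pics/v7.png

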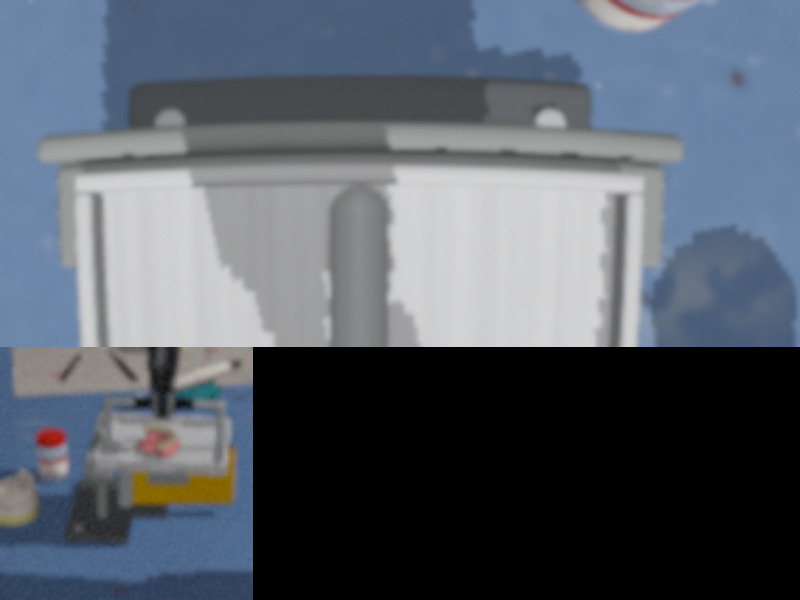

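The rim sits parallel to the fence with a small gap, and the ledge shows evenly on both sides (76−60 against 663−643 px). Contact came at the expected height, so I'll release.

```bash
python3 - <<'E'
from h import *
r.open();p=np.array(r.read_tcp_pos());print(p,np.round(r.read_wrist_force(),1));p[2]+=60;r.move_l(p,vel=60);p[2]=260;r.move_l(p,vel=120)
r.dwell(.3);im,P=wshot('w8');s=r.grab_frame('side')[:,:,::-1];print(r.read_t(),r.read_wrist_force())
a=im[0:260,160:500,::-1];c=np.zeros((400,800,3),'u1');c[:340,:440]=cv2.resize(a,(440,340));c[:300,440:]=cv2.resize(s[130:230,270:390],(360,300),interpolation=2);cv2.imwrite('pics/v8.png',c)
E
```

```text
[ 491.94834934 -220.57463202  129.19161102] [-0.7 -0.1 -0.6]
37.7917 [ 0.19054617  0.14245291 -0.01505508]
```

View pics/v8.png

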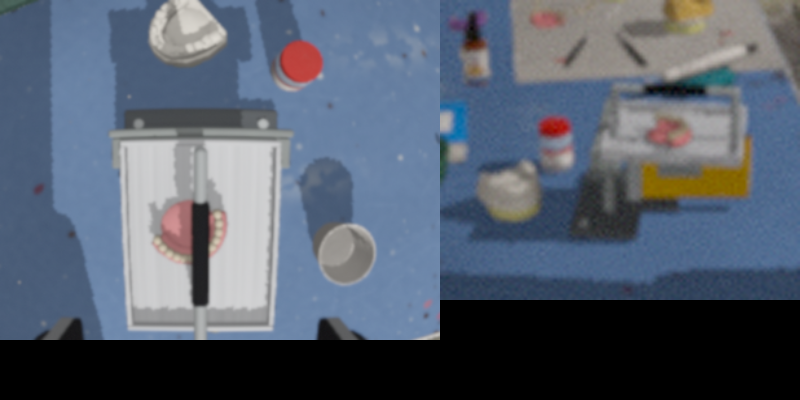

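The tray stands level and centred against the fence with its front on the leg. The denture is in it, and the cast, jar and cup are where they were.

```bash
python3 -c "
from plant import r
print(r.close_job())"
```

```text
the job is handed in; nothing more can be done
None
```

The job is handed in at about 38 s: I pushed the leg to its stop and leaned on it at about 9.5–11 N (wrist reading) for over a second, then set the tray with its denture level and centred on the stand, with the cast, jar and cup undisturbed in the last picture.

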